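Find the loaded machine case by weight and put it in the drawer

TASK

One of the three identical red cases has a machine in it, and the other two are empty: find out by feel which one is the heavy one, and lay it flat, lid up, in the white drawer unit's drawer, which you have to pull open first (leave it open). The two empty cases must finish lying on the purple mat, lid up, and the bottles and the cup must stay where they are.

Things in the scene. Friction and masses are not known exactly. Their poses are not given: they have to be found in the camera images.
- case_a: one of three look-alike closed red plastic cases (black seam and label patch), 150 (x) x 50 (y) x 42 high; origin: centre of its underside. Starts lid up on the mat, long side along the mat's x, about 100 mm from the next. One of the three, drawn anew each time, holds a steel machine that cannot be seen and shifts a few mm: 360 to 480 g; the other two weigh about 120 g. Lids do not open.
- case_b: one of three look-alike closed red plastic cases (black seam and label patch), 150 (x) x 50 (y) x 42 high; origin: centre of its underside. Starts lid up on the mat, long side along the mat's x, about 100 mm from the next. One of the three, drawn anew each time, holds a steel machine that cannot be seen and shifts a few mm: 360 to 480 g; the other two weigh about 120 g. Lids do not open.
- case_c: one of three look-alike closed red plastic cases (black seam and label patch), 150 (x) x 50 (y) x 42 high; origin: centre of its underside. Starts lid up on the mat, long side along the mat's x, about 100 mm from the next. One of the three, drawn anew each time, holds a steel machine that cannot be seen and shifts a few mm: 360 to 480 g; the other two weigh about 120 g. Lids do not open.
- mat: thin purple station mat fixed to the table, 230 (x) x 340 (y) x 3 thick; origin: centre of its underside, on the table; its x axis points roughly away from the robot
- unit: white desk-top drawer unit fixed to the table, 240 deep (x) x 280 wide (y) x 95 high, with one drawer; its front faces the robot (its -x axis); origin: centre of its underside
- unit_drawer0: its drawer: starts shut or up to 12 mm out, slides 165 mm along the unit's -x to a stop; friction 1 N; stays where left. Origin: centre of its underside, 16 mm above the table. Inside: floor at z 6, x -97 to 97, y -119 to 119; walls 6 thick, up to z 57; front panel's outer face at x -118, top at z 66. Pulled out 155 mm, it is open to above for x -97 to 51
- unit_drawer0_handle (a point): middle of the drawer's steel bar handle: a round bar 11 in diameter and 120 long across the front (unit's y), its axis 35 mm in front of the front panel and 38 mm below the unit's top, held by a thin stud 51 mm either side of the middle
- pigment: bystander: red bottle with black cap, 44 in diameter, 110 high, beyond the mat; origin: centre of its underside
- soap: bystander: green bottle with white cap, 56 in diameter, 140 high, beyond the mat; origin: centre of its underside
- pot: bystander: white ceramic cup, 72 in diameter, 80 high, on top of the drawer unit, right of its middle; origin: centre of its underside
There are look-alikes about, which are no part of the job. Leave any blue or yellow look-alike of the case_c alone.

How it is judged (in metres and radians):
At the end, for the whole second after the job is handed in: The heavy case (it presses on the drawer with more than 2.2 N; an empty one gives 1.2 N) lies flat on the drawer's inside floor, lid up (within 0.1 rad), its middle within the drawer; the other two lie flat, lid up (within 0.1 rad), on the mat, their middles within its outline; all at rest (((contact force between case_a and unit_drawer0 above 2.2 N and (x of case_a in the frame of unit_drawer0 between -0.095 and 0.095 m and y of case_a in the frame of unit_drawer0 between -0.115 and 0.115 m and z of case_a in the frame of unit_drawer0 between 0 and 0.014 m and angle between case_a's own z axis and vertical below 0.1 rad and linear speed of case_a below 0.02 m/s) and (x of case_b in the frame of mat between -0.115 and 0.115 m and y of case_b in the frame of mat between -0.17 and 0.17 m and z of case_b in the frame of mat between -0.002 and 0.012 m and angle between case_b's own z axis and vertical below 0.1 rad and linear speed of case_b below 0.02 m/s) and (x of case_c in the frame of mat between -0.115 and 0.115 m and y of case_c in the frame of mat between -0.17 and 0.17 m and z of case_c in the frame of mat between -0.002 and 0.012 m and angle between case_c's own z axis and vertical below 0.1 rad and linear speed of case_c below 0.02 m/s)) or (contact force between case_b and unit_drawer0 above 2.2 N and (x of case_b in the frame of unit_drawer0 between -0.095 and 0.095 m and y of case_b in the frame of unit_drawer0 between -0.115 and 0.115 m and z of case_b in the frame of unit_drawer0 between 0 and 0.014 m and angle between case_b's own z axis and vertical below 0.1 rad and linear speed of case_b below 0.02 m/s) and (x of case_a in the frame of mat between -0.115 and 0.115 m and y of case_a in the frame of mat between -0.17 and 0.17 m and z of case_a in the frame of mat between -0.002 and 0.012 m and angle between case_a's own z axis and vertical below 0.1 rad and linear speed of case_a below 0.02 m/s) and (x of case_c in the frame of mat between -0.115 and 0.115 m and y of case_c in the frame of mat between -0.17 and 0.17 m and z of case_c in the frame of mat between -0.002 and 0.012 m and angle between case_c's own z axis and vertical below 0.1 rad and linear speed of case_c below 0.02 m/s)) or (contact force between case_c and unit_drawer0 above 2.2 N and (x of case_c in the frame of unit_drawer0 between -0.095 and 0.095 m and y of case_c in the frame of unit_drawer0 between -0.115 and 0.115 m and z of case_c in the frame of unit_drawer0 between 0 and 0.014 m and angle between case_c's own z axis and vertical below 0.1 rad and linear speed of case_c below 0.02 m/s) and (x of case_a in the frame of mat between -0.115 and 0.115 m and y of case_a in the frame of mat between -0.17 and 0.17 m and z of case_a in the frame of mat between -0.002 and 0.012 m and angle between case_a's own z axis and vertical below 0.1 rad and linear speed of case_a below 0.02 m/s) and (x of case_b in the frame of mat between -0.115 and 0.115 m and y of case_b in the frame of mat between -0.17 and 0.17 m and z of case_b in the frame of mat between -0.002 and 0.012 m and angle between case_b's own z axis and vertical below 0.1 rad and linear speed of case_b below 0.02 m/s)))); the robot touches nothing.
It fails at once if the red bottle is moved more than 40 mm (distance of pigment from where it was at the start of the episode above 0.04 m).
It fails at once if the green bottle is moved more than 40 mm (distance of soap from where it was at the start of the episode above 0.04 m).
It fails at once if the cup is moved more than 40 mm (distance of pot from where it was at the start of the episode above 0.04 m).
It also fails if it takes over 72 s, if anything falls off the work surface, if the arm or the gripper's body presses on something with over 40 N, if the wrist force passes 120 N, or if a joint passes its speed limit or range.

ROBOT

A 6-joint arm with a two-finger parallel gripper is mounted at the origin on the work surface. World frame = base frame: x ahead of the robot, y to its left, z up, the work surface at z = 0. Lengths are in mm, angles in rad, forces in N, time in s.
With the tool pointing down it reaches from about 300 to 775 mm from the base axis. Payload 14.6 kg.
Tool frame: the origin (TCP) lies on the centre line of the jaws, within the pads' length; the fingertips stand ahead of it and the grasp point (between the pads) is the TCP (manip.tip_reach is the z of the fingertips in the tool frame, in mm); z points along the fingers, y is the direction in which the jaws open and shut (so a half turn about z gives the same grasp; the last joint's range is limited). The gripper opens to 94 mm and grips with 3 to 60 N. Pads are 16 mm wide; open, the fingers measure 119 mm over their backs; the gripper's body (75 mm by 177 mm) begins 78 mm behind the grasp point.
Start: joints at [1.233, 0.3, 1.521, -0, 1.321, -0.067], TCP at [147.124, 529.947, 224.446] pointing down, gripper open.
Joint ranges: [-3.03, 3.03], [-0.79, 2.21], [0.23, 2.52], [-1.04, 4.18], [0, 3.07], [-2.55, 2.55]. Speed limits (rad/s): [2.22, 2.22, 2.57, 3.14, 3.14, 3.14].

INTERFACE

Orientations are given as [roll, pitch, yaw] about the fixed x, y, z axes, in that order (R = Rz(yaw) Ry(pitch) Rx(roll)).
In Python, from cell import manip, camera, search_frame, masks_of, tip_of gives the robot as it stands.
- The arm moves only by the tool send_rows, never from a script. Its argument "plan" is a list of rows, each an object with "travel": the shift along the tool's x, y, z in mm, a list of three; "delta_rot": the turn, a rotation vector about the tool's x, y, z in degrees, a list of three; "fingers": the gripper's target within -1 to 1 (shut at 1, half-way at 0, fully open at -1). In form: [{"travel": [dx, dy, dz], "delta_rot": [wx, wy, wz], "fingers": fingers}, ...]. A call has 1 to 20 rows; each row shifts and turns the commanded pose from where the row before left it, along the tool's axes as they then stand; what a row does not reach is not made up. A row lasts 1/8 s, in which the tool goes at most 62.5 mm and 10.7 degrees, less where a joint would pass 70% of its speed; a pose out of reach is approached as far as the arm can. A call is refused whole if a number of a shift passes 62.5 or a number of a turn 10.7, either way. A call with a gripper value outside its range is refused whole. The fingers move at their own pace and stop on an object; "grip_force" is the grip in N (left out, the last holds). Time passes only in rows, so rows that do not move let the fingers close. It gives the time, the measured TCP pose, the force and the opening at its end, in the units of the state.
- manip.read_state(): the state, without advancing time (a new reading comes with each control period).
- camera(name): name is "scene" or "top"; returns a dict with "color" (420x560x3 uint8, red, green, blue), "z_map" (420x560 float32, mm along the optical axis (not along the pixel's ray), 0 where there is no reading), "fov_y" (degrees; the focal length in pixels is half the picture's height over the tangent of half this angle, whatever the lens; pixels are square), "cx", "cy" (the principal point, pixels), "k1" (the pictures are not rectified: a ray, as slopes to the right and down, at radius r is drawn at 1 + k1 r^2 times it, then the intrinsics apply), "world_from_camera" (4x4, takes a point from camera to world coordinates). Camera axes: x right, y up, looking along -z (the intrinsics and any distortion apply to the point x, -y, -z); pixel columns grow to the right and rows downward; lengths in mm; the calibration is good to about 2 mm. A picture is of the moment at which its call begins.
- manip.sign_off(): hands the job in, once; it reports no verdict.
Trained networks look in the newest picture that a camera, given by its name, has taken for a name from the list of things; names that differ only in an ending like _2 or _b are one class to them, and where a whole thing is asked for, a point or a joint stands for the part that bears it (a point fixed in the world has none). Each returns a list of dicts, best first, with "confidence" (0 to 1); they miss things now and then, are a little off and sometimes report something else, mostly with a low value. They report only what shows in the picture. A call takes as long as a camera call. They do not tell look-alikes from the thing itself.
- search_frame(name, camera): "at" ([x, y, z] in mm, in the coordinates of the camera as it stood for that picture, good to about 4 mm: the middle of the surface that is visible of it).
- masks_of(name, camera): "region" (420x560 bool, what is visible of it).
- tip_of(name, camera): "at" ([x, y, z] in mm, in the coordinates of the camera as it stood for that picture, good to about 4 mm: a listed point, or the origin of a listed thing).
The state is a dict: "clock": time; "joints": joint angles; "qd": joint speeds; "effort": joint torques, N m; "eef_pos": TCP position; "eef_rot": TCP orientation; "wrist_force": force on the tool from outside, world axes, zero at the start; "moment": the same for the moment, N m; "finger_gap": finger opening in mm.
Only numpy, scipy, OpenCV 4.12 (cv2) and the standard library are available. Lean on these libraries where they do the work, as an engineer would, in place of code of your own. Each camera call takes 0.05 s, during which the arm holds its last target. There are 200 camera calls.

## Working session

There is one attempt and no reset: what is moved stays moved. The work goes in short steps, Python scripts to look and compute and a tool call to move; the robot and the scene stay as the last step left them, time stands still between calls to the robot, and variables do not carry over. Pictures are saved under pics/ and viewed, about 8 in all and at most 12, crops included, and the job is handed in when it is done.

Besides the shell and the picture viewer there is one more tool, called in YAML: its name, and indented under it one key for each argument. send_rows: Moves the arm, as the interface text tells. Its arguments: {"type":"object","properties":{"plan":{"type":"array"},"grip_force":{"type":"number"}},"required":["plan"]}

```bash
ls; mkdir -p pics; cat > h.py <<'E'
import numpy as np, cv2
from cell import manip, camera, search_frame, masks_of, tip_of
def w(c,p): return (c["world_from_camera"]@np.r_[p,1])[:3]
def cloud(c):
    H,W=c["z_map"].shape; f=H/2/np.tan(np.radians(c["fov_y"])/2)
    K=np.array([[f,0,c["cx"]],[0,f,c["cy"]],[0,0,1.]])
    u,v=np.meshgrid(np.arange(W),np.arange(H))
    # distortion: radius r undistorted
    s=cv2.undistortPoints(np.stack([u,v],-1).reshape(-1,1,2).astype(float),K,np.array([c["k1"],0,0,0,0.])).reshape(H,W,2)
    z=c["z_map"]
    P=np.stack([s[...,0]*z,-s[...,1]*z,-z,np.ones_like(z)],-1)@c["world_from_camera"].T
    P=P[...,:3]; P[z==0]=np.nan
    return P
def save(c,n): cv2.imwrite("pics/"+n,c["color"][...,::-1])
E
python3 - <<'E'
from h import *
print(manip.read_state(), manip.tip_reach)
for n in("scene","top"):
    c=camera(n); save(c,n+"0.png"); print(n,c["fov_y"],c["k1"],c["world_from_camera"].round(2).tolist())
    for o in ("case_a","mat","unit","unit_drawer0","pigment","soap","pot"):
        print(o,"s",[(w(c,d["at"]).round(0).tolist(),round(d["confidence"],2)) for d in search_frame(o,n)],"t",[(w(c,d["at"]).round(0).tolist(),round(d["confidence"],2)) for d in tip_of(o,n)])
    print("handle",[(w(c,d["at"]).round(0).tolist(),round(d["confidence"],2)) for d in tip_of("unit_drawer0_handle",n)])
E
```

```text
pics
{'clock': 0.0, 'joints': array([ 1.23338499e+00,  3.00460322e-01,  1.52156623e+00, -2.05529484e-05,
        1.32067724e+00, -6.65745215e-02]), 'qd': array([ 0.00069373,  0.00137819,  0.0018743 , -0.00086119,  0.00178726,
       -0.0010368 ]), 'effort': array([ 2.68222779e-03, -5.31811595e+01, -3.52730584e+01,  7.09373178e-02,
        2.44394486e-02, -8.52377752e-05]), 'eef_pos': array([147.0637096 , 529.73527212, 223.8985076 ]), 'eef_rot': array([-3.14048266e+00, -5.40549165e-05,  2.87076090e+00]), 'wrist_force': array([0.53673664, 1.42260115, 0.40839078]), 'moment': array([-0.04883349, -0.05625491, -0.04366847]), 'finger_gap': 93.86008321146228} 19.0
scene 55.21702885129538 0.01630411576391509 [[-0.08, -0.85, 0.53, 1053.69], [1.0, -0.07, 0.03, -109.91], [0.01, 0.53, 0.85, 873.55], [0.0, 0.0, 0.0, 1.0]]
case_a s [([521.0, -183.0, 44.0], 0.95), ([535.0, -89.0, 40.0], 0.93), ([337.0, 189.0, 38.0], 0.92), ([400.0, -504.0, 41.0], 0.83), ([497.0, -277.0, 45.0], 0.71)] t [([516.0, -89.0, 2.0], 0.95), ([505.0, -179.0, 4.0], 0.83), ([324.0, 194.0, -5.0], 0.79), ([387.0, -502.0, 0.0], 0.
[... 972 characters left out ...]
.0], 0.85), ([326.0, 191.0, 2.0], 0.81), ([517.0, -83.0, 1.0], 0.62), ([770.0, -285.0, -1.0], 0.17)]
mat s [([659.0, 157.0, 69.0], 0.72), ([491.0, -183.0, 2.0], 0.69)] t [([501.0, -181.0, 3.0], 0.82)]
unit s [([745.0, 151.0, 95.0], 0.87), ([754.0, -279.0, 90.0], 0.49)] t []
unit_drawer0 s [([659.0, 153.0, 67.0], 0.78)] t [([791.0, -145.0, -2.0], 0.26)]
pigment s [([780.0, -146.0, 71.0], 0.67)] t [([791.0, -144.0, -1.0], 0.87)]
soap s [([759.0, -277.0, 90.0], 0.56), ([748.0, 149.0, 95.0], 0.4)] t [([770.0, -281.0, -0.0], 0.69)]
pot s [([769.0, 101.0, 142.0], 0.56), ([755.0, -280.0, 93.0], 0.19)] t [([758.0, 93.0, 95.0], 0.76)]
handle [([614.0, 160.0, 56.0], 0.82), ([756.0, 96.0, 96.0], 0.59)]
```

View pics/top0.png

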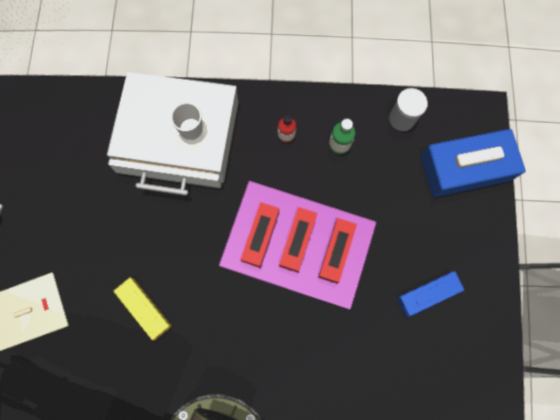

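```bash
python3 - <<'E'
from h import *
c=camera("top"); P=cloud(c)
im=c["color"].astype(int); hsv=cv2.cvtColor(c["color"],cv2.COLOR_RGB2HSV)
red=((hsv[...,0]<12)|(hsv[...,0]>168))&(hsv[...,1]>100)&(P[...,2]>34)&(P[...,2]<52)
n,l,st,ce=cv2.connectedComponentsWithStats(red.astype(np.uint8))
for i in range(1,n):
    if st[i,4]>80:
        p=P[l==i]; 
        h=cv2.convexHull(p[:,:2].astype(np.float32)); r=cv2.minAreaRect(h)
        print("red",st[i,4],ce[i].round(),p.mean(0).round(1),[np.round(x,1) for x in r])
# unit top
m=(np.abs(P[...,2]-95)<5)&(P[...,0]>600)&(P[...,1]>-50)
p=P[m]; print("unit top",[np.round(x,1) for x in cv2.minAreaRect(p[:,:2].astype(np.float32))],np.median(p[:,2]), p[:,0].min())
m=(np.abs(P[...,2]-82)<4)&(P[...,0]>580)&(P[...,1]>-50)&(P[...,0]<720)
p=P[m]; print("drawer front top",[np.round(x,1) for x in cv2.minAreaRect(p[:,:2].astype(np.float32))])
m=(P[...,2]<66)&(P[...,2]>50)&(P[...,0]>580)&(P[...,1]>-50)&(P[...,0]<640)
p=P[m]; print("handle",[np.round(x,1) for x in cv2.minAreaRect(p[:,:2].astype(np.float32))],p.mean(0))
pm=(hsv[...,0]>120)&(hsv[...,0]<160)&(hsv[...,1]>60)&(P[...,2]<15)
p=P[pm]; print("mat",[np.round(x,1) for x in cv2.minAreaRect(p[:,:2].astype(np.float32))])
E
```

```text
red 959 [260. 234.] [513.5 -85.   44.7] [array([515.4, -84.9]), array([ 50.2, 149.5]), np.float64(73.9)]
red 923 [298. 239.] [ 505.2 -177.7   44.5] [array([ 507.2, -178.5]), array([ 49.5, 149.3]), np.float64(73.8)]
red 963 [337. 250.] [ 481.7 -273.6   44.6] [array([ 483.3, -274.3]), array([ 50.8, 150.8]), np.float64(73.5)]
unit top [array([781.1, 142.6]), array([282.4, 228.7]), np.float64(83.7)] 94.46608718743823 654.6013763547169
drawer front top [array([669.7, 149.1]), array([ 82. , 286.7]), np.float64(3.3)]
handle [array([622.4, 123. ]), array([205.1,  35.1]), np.float64(90.0)] [619.39732817 145.61986934  59.98280882]
mat [array([ 502.8, -180.6]), array([348. , 238.3]), np.float64(73.8)]
```

The top view shows the three red cases on the purple mat at (260,234), (298,239) and (337,250), and the drawer handle at about (163,190). Possible mix-ups are the yellow case (142,308), the blue case (432,293), the blue box (475,160) and a paper with a small red mark (45,305). I choose the three red ones on the mat. Next is a close crop and a fit of the handle.

```bash
python3 - <<'E'
from h import *
c=camera("top"); P=cloud(c)
cr=c["color"][60:310,90:390,::-1]; cv2.imwrite("pics/crop1.png",cv2.resize(cr,None,fx=2.4,fy=2.4,interpolation=cv2.INTER_CUBIC))
# unit top front edge: for each y bin min x with z>90
m=(np.abs(P[...,2]-95)<4)&(P[...,0]>600)&(P[...,1]>-50)
p=P[m]; e=[]
for y in range(20,280,10):
    q=p[np.abs(p[:,1]-y)<5]
    if len(q): e.append((y,np.percentile(q[:,0],1)))
e=np.array(e); print(np.polyfit(e[:,0],e[:,1],1), e.round(0).tolist()[::4]); print("y range near",p[p[:,0]<680][:,1].min(),p[p[:,0]<680][:,1].max())
for n in("top","scene"):
    c=camera(n);P=cloud(c)
    m=(P[...,2]<70)&(P[...,2]>50)&(P[...,0]>590)&(P[...,0]<645)&(P[...,1]>80)&(P[...,1]<240)
    p=P[m]; 
    b=[(y,)+tuple(np.median(p[np.abs(p[:,1]-y)<5],0)[[0,2]])+(int((np.abs(p[:,1]-y)<5).sum()),) for y in range(90,240,10) if (np.abs(p[:,1]-y)<5).any()]
    print(n,np.round(b,0).tolist())
    print([w(c,d["at"]).round(0).tolist() for d in tip_of("unit_drawer0_handle",n)])
E
```

```text
[1.12003570e-01 6.53770957e+02] [[20.0, 658.0], [60.0, 661.0], [100.0, 664.0], [140.0, 669.0], [180.0, 675.0], [220.0, 678.0], [260.0, 684.0]]
y range near 13.821788409875765 247.5010738987433
top [[90.0, 643.0, 64.0, 7.0], [100.0, 612.0, 61.0, 24.0], [110.0, 621.0, 60.0, 53.0], [120.0, 611.0, 63.0, 16.0], [130.0, 612.0, 60.0, 20.0], [140.0, 613.0, 61.0, 18.0], [150.0, 614.0, 61.0, 18.0], [160.0, 615.0, 61.0, 19.0], [170.0, 616.0, 61.0, 16.0], [180.0, 617.0, 59.0, 15.0], [190.0, 617.0, 62.0, 14.0], [200.0, 619.0, 61.0, 20.0], [210.0, 627.0, 59.0, 41.0], [220.0, 620.0, 59.0, 13.0], [230.0, 621.0, 56.0, 2.0]]
[[615.0, 160.0, 56.0], [500.0, -178.0, 0.0]]
scene [[100.0, 612.0, 60.0, 22.0], [110.0, 618.0, 61.0, 43.0], [120.0, 614.0, 62.0, 21.0], [130.0, 615.0, 61.0, 22.0], [140.0, 616.0, 61.0, 20.0], [150.0, 617.0, 61.0, 23.0], [160.0, 619.0, 61.0, 22.0], [170.0, 619.0, 62.0, 23.0], [180.0, 620.0, 62.0, 20.0], [190.0, 622.0, 63.0, 25.0], [200.0, 623.0, 62.0, 22.0], [210.0, 629.0, 61.0, 43.0], [220.0, 626.0, 62.0, 26.0]]
[[615.0, 161.0, 57.0]]
```

View pics/crop1.png

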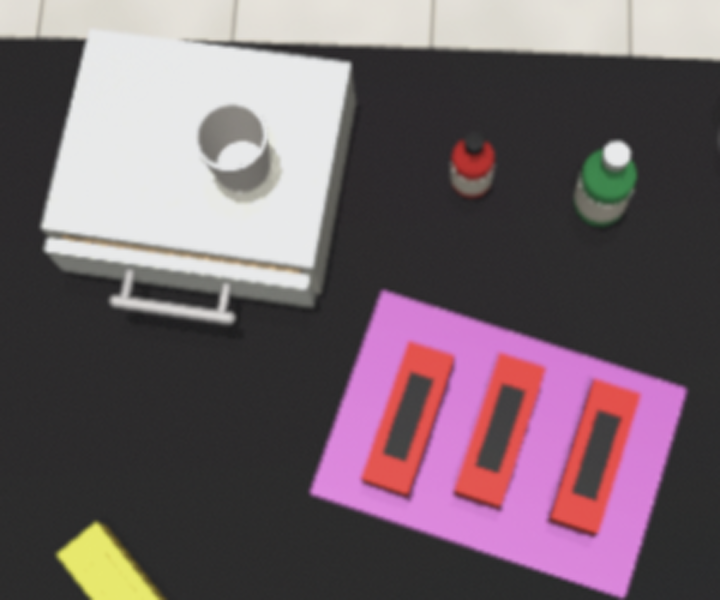

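The crop confirms three red cases with black labels on the mat at crop (408,418), (498,430) and (594,456), and the handle at (172,308). I turn and go above the handle.

send_rows:
  plan:
    - {"travel": [0,0,0],"delta_rot": [0,0,10.1],"fingers": 0.4}
    - {"travel": [0,0,0],"delta_rot": [0,0,10.1],"fingers": 0.4}
    - {"travel": [0,0,0],"delta_rot": [0,0,10.1],"fingers": 0.4}
    - {"travel": [0,0,0],"delta_rot": [0,0,10.1],"fingers": 0.4}
    - {"travel": [0,0,0],"delta_rot": [0,0,10.1],"fingers": 0.4}
    - {"travel": [0,0,0],"delta_rot": [0,0,10.1],"fingers": 0.4}
    - {"travel": [0,0,0],"delta_rot": [0,0,10.1],"fingers": 0.4}
    - {"travel": [0,0,0],"delta_rot": [0,0,10.1],"fingers": 0.4}
    - {"travel": [-26.5,42,0],"delta_rot": [0,0,0],"fingers": 0.4}
    - {"travel": [-26.5,42,0],"delta_rot": [0,0,0],"fingers": 0.4}
    - {"travel": [-26.5,42,0],"delta_rot": [0,0,0],"fingers": 0.4}
    - {"travel": [-26.5,42,0],"delta_rot": [0,0,0],"fingers": 0.4}
    - {"travel": [-26.5,42,0],"delta_rot": [0,0,0],"fingers": 0.4}
    - {"travel": [-26.5,42,0],"delta_rot": [0,0,0],"fingers": 0.4}
    - {"travel": [-26.5,42,0],"delta_rot": [0,0,0],"fingers": 0.4}
    - {"travel": [-26.5,42,0],"delta_rot": [0,0,0],"fingers": 0.4}
    - {"travel": [-26.5,42,0],"delta_rot": [0,0,0],"fingers": 0.4}
    - {"travel": [-26.5,42,0],"delta_rot": [0,0,0],"fingers": 0.4}
    - {"travel": [-26.5,42,0],"delta_rot": [0,0,0],"fingers": 0.4}
    - {"travel": [-26.5,42,0],"delta_rot": [0,0,0],"fingers": 0.4}

```text
clock: 4.4
eef_pos: [614.2, 157.3, 224.4]
eef_rot: [3.142, -0.0, 1.461]
wrist_force: [-0.2, 0.7, 0.6]
finger_gap: 28.6
```

send_rows:
  plan:
    - {"travel": [3,1.5,40],"delta_rot": [0,0,0],"fingers": 0.4}
    - {"travel": [0,0,40],"delta_rot": [0,0,0],"fingers": 0.4}
    - {"travel": [0,0,35],"delta_rot": [0,0,0],"fingers": 0.4}
    - {"travel": [0,0,27],"delta_rot": [0,0,0],"fingers": 0.4}
    - {"travel": [0,0,25],"delta_rot": [0,0,0],"fingers": 0.4}
    - {"travel": [0,0,0],"delta_rot": [0,0,0],"fingers": 1}
    - {"travel": [0,0,0],"delta_rot": [0,0,0],"fingers": 1}
    - {"travel": [0,0,0],"delta_rot": [0,0,0],"fingers": 1}
    - {"travel": [0,0,0],"delta_rot": [0,0,0],"fingers": 1}
  grip_force: 30

```text
clock: 5.52
eef_pos: [615.4, 161.4, 58.6]
eef_rot: [3.14, -0.001, 1.461]
wrist_force: [-0.0, -0.2, 4.0]
finger_gap: 10.0
```

send_rows:
  plan:
    - {"travel": [0,-8,0],"delta_rot": [0,0,0],"fingers": 1}
    - {"travel": [0,-14,0],"delta_rot": [0,0,0],"fingers": 1}
    - {"travel": [0,-18,0],"delta_rot": [0,0,0],"fingers": 1}
    - {"travel": [0,-20,0],"delta_rot": [0,0,0],"fingers": 1}
    - {"travel": [0,-20,0],"delta_rot": [0,0,0],"fingers": 1}
    - {"travel": [0,-20,0],"delta_rot": [0,0,0],"fingers": 1}
    - {"travel": [0,-20,0],"delta_rot": [0,0,0],"fingers": 1}
    - {"travel": [0,-16,0],"delta_rot": [0,0,0],"fingers": 1}
    - {"travel": [0,-10,0],"delta_rot": [0,0,0],"fingers": 1}
    - {"travel": [0,-6,0],"delta_rot": [0,0,0],"fingers": 1}
    - {"travel": [0,0,0],"delta_rot": [0,0,0],"fingers": 1}

```text
clock: 6.9
eef_pos: [463.9, 178.7, 58.6]
eef_rot: [3.14, -0.002, 1.461]
wrist_force: [-0.9, 4.8, 7.4]
finger_gap: 10.0
```

send_rows:
  plan:
    - {"travel": [0,0,0],"delta_rot": [0,0,0],"fingers": 0.4}
    - {"travel": [0,0,0],"delta_rot": [0,0,0],"fingers": 0.4}
    - {"travel": [0,0,-20],"delta_rot": [0,0,0],"fingers": 0.4}
    - {"travel": [0,0,-40],"delta_rot": [0,0,0],"fingers": 0.4}
    - {"travel": [0,0,-40],"delta_rot": [0,0,0],"fingers": 0.4}
    - {"travel": [-43,13.5,0],"delta_rot": [0,0,0],"fingers": -0.6}
    - {"travel": [-43,13.5,0],"delta_rot": [0,0,0],"fingers": -0.6}
    - {"travel": [-43,13.5,0],"delta_rot": [0,0,0],"fingers": -0.6}
    - {"travel": [-43,13.5,0],"delta_rot": [0,0,0],"fingers": -0.6}
    - {"travel": [-43,13.5,0],"delta_rot": [0,0,0],"fingers": -0.6}
    - {"travel": [-43,13.5,0],"delta_rot": [0,0,0],"fingers": -0.6}
    - {"travel": [0,0,0],"delta_rot": [0,0,-10],"fingers": -0.6}
    - {"travel": [0,0,0],"delta_rot": [0,0,-10],"fingers": -0.6}
    - {"travel": [0,0,0],"delta_rot": [0,0,-10],"fingers": -0.6}
    - {"travel": [0,0,0],"delta_rot": [0,0,-10],"fingers": -0.6}
    - {"travel": [0,0,0],"delta_rot": [0,0,-10],"fingers": -0.6}
    - {"travel": [0,0,0],"delta_rot": [0,0,-10],"fingers": -0.6}
    - {"travel": [0,0,0],"delta_rot": [0,0,-10],"fingers": -0.6}
    - {"travel": [0,0,0],"delta_rot": [0,0,-10],"fingers": -0.6}

```text
clock: 9.28
eef_pos: [515.7, -87.4, 157.2]
eef_rot: [-3.141, -0.001, 2.862]
wrist_force: [-0.1, -0.8, 0.5]
finger_gap: 75.1
```

```bash
python3 - <<'E'
from h import *
s=manip.read_state(); print(s["eef_pos"],s["eef_rot"],s["finger_gap"])
c=camera("scene"); save(c,"s1.png"); c=camera("top"); save(c,"t1.png")
print(np.mean([(camera("top"),manip.read_state()["wrist_force"])[1] for _ in range(4)],0))
E
```

```text
[515.68784489 -87.40338508 157.19195005] [-3.14146902e+00 -6.09048040e-04  2.86248960e+00] 75.14663755873966
[-0.03291593 -0.15534697 -0.12385818]
```

View pics/s1.png

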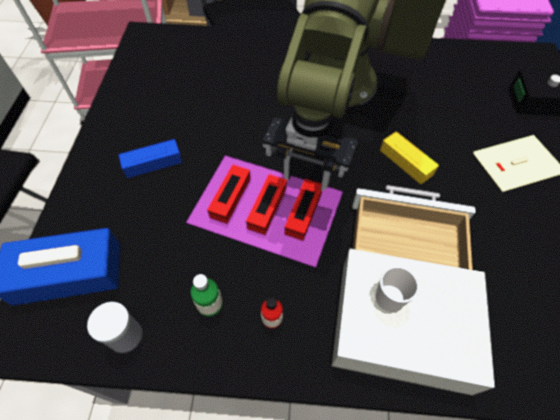

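The scene view shows the drawer open at about (413,235) and the gripper above the right-hand case at (303,208), with the bottles and cup in place. I weigh this first case.

send_rows:
  plan:
    - {"travel": [0.5,2.5,35],"delta_rot": [0,0,0],"fingers": -0.6}
    - {"travel": [0,0,40],"delta_rot": [0,0,0],"fingers": -0.6}
    - {"travel": [0,0,35],"delta_rot": [0,0,0],"fingers": -0.6}
    - {"travel": [0,0,19],"delta_rot": [0,0,0],"fingers": -0.6}
    - {"travel": [0,0,0],"delta_rot": [0,0,0],"fingers": 1}
    - {"travel": [0,0,0],"delta_rot": [0,0,0],"fingers": 1}
    - {"travel": [0,0,0],"delta_rot": [0,0,0],"fingers": 1}
    - {"travel": [0,0,-12],"delta_rot": [0,0,0],"fingers": 1}
    - {"travel": [0,0,-15],"delta_rot": [0,0,0],"fingers": 1}
    - {"travel": [0,0,-8],"delta_rot": [0,0,0],"fingers": 1}
    - {"travel": [0,0,0],"delta_rot": [0,0,0],"fingers": 1}
    - {"travel": [0,0,0],"delta_rot": [0,0,0],"fingers": 1}
  grip_force: 30

```text
clock: 11.08
eef_pos: [516.0, -84.8, 63.2]
eef_rot: [-3.142, -0.001, 2.857]
wrist_force: [0.4, 0.1, -3.8]
finger_gap: 49.9
```

```bash
cat > wt.py <<'E'
from h import *
a=[]
for _ in range(6): camera("top"); s=manip.read_state(); a.append(np.r_[s["wrist_force"],s["moment"]])
print(np.mean(a,0).round(2),np.std(a,0).round(2),s["eef_pos"].round(1),s["finger_gap"])
E
python3 wt.py
```

```text
[ 0.04  0.03 -3.45  0.01  0.01  0.01] [0.5  0.24 0.54 0.02 0.04 0.04] [516.  -84.8  63.2] 49.61867106340891
```

That reads about 3.4 N against 1.2 N for an empty case, so this is the heavy one. I lift it and check the drawer's position and the weight again.

send_rows:
  plan:
    - {"travel": [0,0,-20],"delta_rot": [0,0,0],"fingers": 1}
    - {"travel": [0,0,-35],"delta_rot": [0,0,0],"fingers": 1}
    - {"travel": [0,0,-35],"delta_rot": [0,0,0],"fingers": 1}
    - {"travel": [0,0,0],"delta_rot": [0,0,10],"fingers": 1}
    - {"travel": [0,0,0],"delta_rot": [0,0,10],"fingers": 1}
    - {"travel": [0,0,0],"delta_rot": [0,0,10],"fingers": 1}
    - {"travel": [0,0,0],"delta_rot": [0,0,10],"fingers": 1}
    - {"travel": [0,0,0],"delta_rot": [0,0,10],"fingers": 1}
    - {"travel": [0,0,0],"delta_rot": [0,0,10],"fingers": 1}
    - {"travel": [0,0,0],"delta_rot": [0,0,10],"fingers": 1}
    - {"travel": [0,0,0],"delta_rot": [0,0,10],"fingers": 1}
    - {"travel": [0,0,0],"delta_rot": [0,0,0],"fingers": 1}
    - {"travel": [0,0,0],"delta_rot": [0,0,0],"fingers": 1}

```text
clock: 13.0
eef_pos: [516.1, -84.8, 153.4]
eef_rot: [-3.141, -0.0, 1.465]
wrist_force: [0.4, 0.1, -3.6]
finger_gap: 49.7
```

```bash
python3 wt.py; python3 - <<'E'
from h import *
c=camera("top"); P=cloud(c)
m=(np.abs(P[...,2]-22)<5)&(P[...,0]>440)&(P[...,1]>20)
m=cv2.morphologyEx(m.astype(np.uint8),cv2.MORPH_OPEN,np.ones((3,3)))>0
p=P[m]; print("floor",[np.round(x,1) for x in cv2.minAreaRect(p[:,:2].astype(np.float32))],len(p))
m=(np.abs(P[...,2]-82)<4)&(P[...,0]>440)&(P[...,0]<560)&(P[...,1]>20)
p=P[m]; print("front top",[np.round(x,1) for x in cv2.minAreaRect(p[:,:2].astype(np.float32))],len(p))
print("handle",[w(c,d["at"]).round(0).tolist() for d in tip_of("unit_drawer0_handle","top")])
print("drawer",[w(c,d["at"]).round(0).tolist() for d in tip_of("unit_drawer0","top")])
E
```

```text
[ 0.24 -0.04 -3.83 -0.1   0.08 -0.01] [0.35 0.33 0.5  0.02 0.02 0.03] [516.2 -84.8 153.5] 50.11985227929961
floor [array([608.8, 167.7]), array([232.9, 162.1]), np.float64(83.7)] 4972
front top [array([527. , 177.5]), array([262. ,  66.2]), np.float64(86.0)] 651
handle []
drawer [[621.0, 163.0, 13.0], [778.0, 144.0, 5.0]]
```

The second reading is 3.8 N, which again says heavy. I carry it over the drawer and lower it.

send_rows:
  plan:
    - {"travel": [25,5,0],"delta_rot": [0,0,0],"fingers": 1}
    - {"travel": [40,8,0],"delta_rot": [0,0,0],"fingers": 1}
    - {"travel": [45,9,0],"delta_rot": [0,0,0],"fingers": 1}
    - {"travel": [45,9,0],"delta_rot": [0,0,0],"fingers": 1}
    - {"travel": [45,9,0],"delta_rot": [0,0,0],"fingers": 1}
    - {"travel": [36,6,0],"delta_rot": [0,0,0],"fingers": 1}
    - {"travel": [20,3,0],"delta_rot": [0,0,0],"fingers": 1}
    - {"travel": [0,0,0],"delta_rot": [0,0,0],"fingers": 1}

```text
clock: 14.45
eef_pos: [593.0, 164.9, 153.1]
eef_rot: [-3.141, 0.0, 1.462]
wrist_force: [-1.1, -0.8, -4.4]
finger_gap: 49.7
```

```bash
python3 - <<'E'
from h import *
s=manip.read_state(); print(s["eef_pos"],s["eef_rot"],s["finger_gap"])
c=camera("scene"); cv2.imwrite("pics/s2.png",cv2.resize(c["color"][100:400,260:540,::-1],None,fx=2,fy=2))
E
```

```text
[592.99342767 164.87354481 153.13925508] [-3.14122560e+00  1.82659492e-04  1.46196713e+00] 49.67672676632187
```

View pics/s2.png

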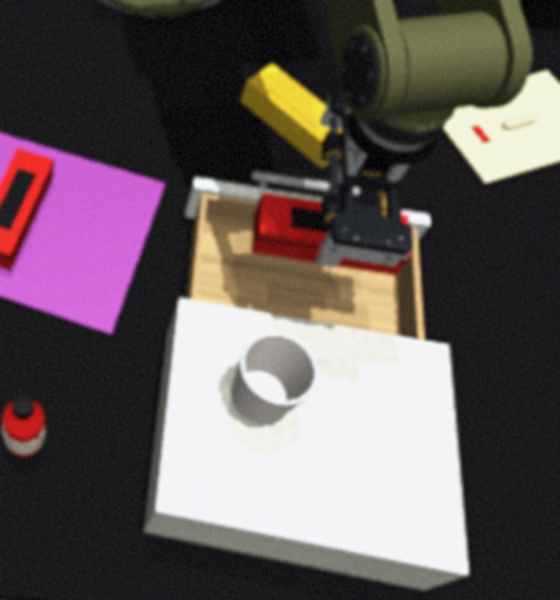

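The case hangs over the open drawer, aligned with it (crop about (330,235)), and the cup at (275,375) is clear. Lowering.

send_rows:
  plan:
    - {"travel": [0,0,25],"delta_rot": [0,0,0],"fingers": 1}
    - {"travel": [0,0,35],"delta_rot": [0,0,0],"fingers": 1}
    - {"travel": [0,0,28],"delta_rot": [0,0,0],"fingers": 1}
    - {"travel": [0,0,10],"delta_rot": [0,0,0],"fingers": 1}
    - {"travel": [0,0,4],"delta_rot": [0,0,0],"fingers": 1}
    - {"travel": [0,0,2],"delta_rot": [0,0,0],"fingers": 1}
    - {"travel": [0,0,0],"delta_rot": [0,0,0],"fingers": 1}

```text
clock: 15.38
eef_pos: [593.4, 164.2, 50.2]
eef_rot: [3.141, -0.0, 1.461]
wrist_force: [0.3, -0.6, -3.7]
finger_gap: 49.8
```

send_rows:
  plan:
    - {"travel": [0,0,2],"delta_rot": [0,0,0],"fingers": 1}
    - {"travel": [0,0,1],"delta_rot": [0,0,0],"fingers": 1}
    - {"travel": [0,0,0],"delta_rot": [0,0,0],"fingers": 1}

```text
clock: 15.75
eef_pos: [594.2, 164.3, 48.5]
eef_rot: [3.138, -0.001, 1.461]
wrist_force: [-0.8, -2.1, 9.0]
finger_gap: 49.7
```

Floor contact. I release and rise.

send_rows:
  plan:
    - {"travel": [0,0,0],"delta_rot": [0,0,0],"fingers": -0.45}
    - {"travel": [0,0,0],"delta_rot": [0,0,0],"fingers": -0.45}
    - {"travel": [0,0,0],"delta_rot": [0,0,0],"fingers": -0.45}
    - {"travel": [0,0,-15],"delta_rot": [0,0,0],"fingers": -0.45}
    - {"travel": [0,0,-35],"delta_rot": [0,0,0],"fingers": -0.45}
    - {"travel": [0,0,-50],"delta_rot": [0,0,0],"fingers": -0.45}
    - {"travel": [0,0,-50],"delta_rot": [0,0,0],"fingers": -0.45}
    - {"travel": [0,-40,-20],"delta_rot": [0,0,0],"fingers": -0.45}
    - {"travel": [0,-50,0],"delta_rot": [0,0,0],"fingers": -0.45}
    - {"travel": [0,-50,0],"delta_rot": [0,0,0],"fingers": -0.45}
    - {"travel": [0,-50,0],"delta_rot": [0,0,0],"fingers": -0.45}
    - {"travel": [0,0,0],"delta_rot": [0,0,0],"fingers": -0.45}

```text
clock: 17.25
eef_pos: [402.3, 185.5, 217.9]
eef_rot: [3.14, -0.001, 1.462]
wrist_force: [0.5, -0.6, 0.6]
finger_gap: 68.0
```

```bash
python3 wt.py; python3 - <<'E'
from h import *
c=camera("scene"); P=cloud(c); save(c,"s3.png")
hsv=cv2.cvtColor(c["color"],cv2.COLOR_RGB2HSV)
red=((hsv[...,0]<12)|(hsv[...,0]>168))&(hsv[...,1]>100)&(P[...,2]>36)&(P[...,2]<75)
n,l,st,ce=cv2.connectedComponentsWithStats(red.astype(np.uint8))
for i in range(1,n):
    if st[i,4]>80:
        p=P[l==i]; p=p[p[:,2]>np.percentile(p[:,2],60)-4]
        A=np.c_[p[:,:2]-p[:,:2].mean(0),np.ones(len(p))]
        print("red",ce[i].round(),p.mean(0).round(1),[np.round(x,1) for x in cv2.minAreaRect(p[:,:2].astype(np.float32))],"slope",np.linalg.lstsq(A,p[:,2],rcond=None)[0].round(3))
for o in("pigment","soap","pot"): print(o,[(w(c,d["at"]).round(0).tolist(),round(d["confidence"],2)) for d in tip_of(o,"scene")])
print("handle",[w(c,d["at"]).round(0).tolist() for d in tip_of("unit_drawer0_handle","scene")])
E
```

```text
[ 0.23  0.21  0.13 -0.06  0.07  0.  ] [0.1  0.54 0.53 0.04 0.02 0.03] [404.9 185.  216.4] 68.64689713849688
red [228. 191.] [ 489.2 -276.1   44.9] [array([ 484. , -275.4]), array([ 51.2, 151.6]), np.float64(73.9)] slope [-0.     0.    44.905]
red [266. 202.] [ 512.6 -178.7   45.1] [array([ 508.1, -178.2]), array([ 50.1, 152.6]), np.float64(73.8)] slope [-0.0000e+00 -4.0000e-03  4.5085e+01]
red [411. 240.] [596.5 165.5  64.5] [array([594.8, 165.4]), array([152.4,  52.8]), np.float64(83.8)] slope [-5.0000e-03  4.0000e-03  6.4495e+01]
red [272. 314.] [ 799.1 -139.8   71. ] [array([ 794.3, -139.7]), array([34.6, 42.6]), np.float64(25.6)] slope [-1.7000e-02  3.0000e-03  7.1023e+01]
pigment [([791.0, -142.0, 3.0], 0.95), ([759.0, 96.0, 96.0], 0.58), ([464.0, 182.0, 55.0], 0.16)]
soap [([768.0, -282.0, -5.0], 0.97)]
pot [([756.0, 98.0, 98.0], 0.81)]
handle [[468.0, 178.0, 55.0]]
```

View pics/s3.png

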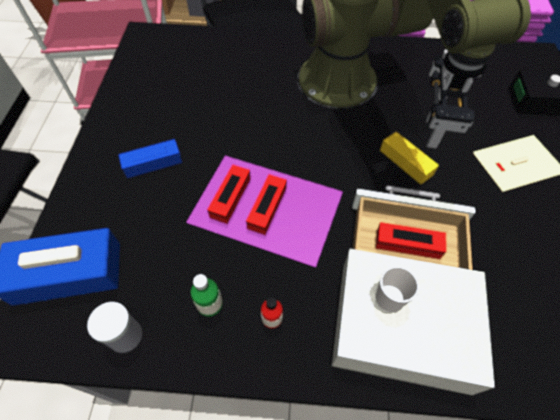

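The red case lies flat in the open drawer at (411,240), the other two are untouched on the mat at (228,191) and (266,202), and the bottles and cup haven't moved. With the hand empty the force now reads 0.1 N, so the weighing holds. I hand the job in.

```bash
python3 -c "
from cell import manip
print(manip.sign_off())"
```

```text
the job is handed in; nothing more can be done
None
```

The heavy case is lying flat, lid up, in the open drawer, and I handed the job in at about 18 s of the 72 s allowed. The interface reports no verdict.

- **Drawer:** I pulled it open by its handle, about 152 mm.
- **Finding the heavy case:** The first case I lifted, the one nearest the drawer unit, read 3.4 N and then 3.8 N in two averaged readings. An empty case gives about 1.2 N. The empty hand read 0.1 N afterwards. The difference was clear, so I did not lift the other two.
- **Last checks from the camera:**
  - The case in the drawer is level, its top at z 64.5 mm as expected for the drawer floor, near the middle of the opening.
  - The other two red cases are still flat on the mat where they started.
  - Both bottles and the cup are within a few mm of their starting positions, which is within measuring error.
  - The robot is clear of everything.

None of these last checks failed. Earlier, two rough camera fits of the drawer (its front edge and the network's estimate of its origin) disagreed by some mm. I placed the case from the handle position instead.

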